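# Set and lock the lid-press stop

### The job

Set the stop of the green lid-press stand for this batch of jars: gently push the stop rod down by its red knob until its foot rests on the black lid of the jar in the stand. Then run the hexagonal jam nut down (clockwise from above) onto the brass washer and snug it to about 0.4 newton-metres, felt while turning slowly, so that it stays clamped, without overtightening it or pressing hard on the jar. Let go, and leave the jar in its place and everything else on the table alone.

Things in the scene. Friction and masses are not known exactly. Their poses are not given: they have to be found in the camera images.
- boss_top (a point): Centre of the top face of the fixed dark steel boss (34 mm across, 28 mm tall), on the upright axis shared by boss, washer, nut, rod and jar. A threaded neck 19 mm across rises 34 mm above it. The green arm (36 mm wide) under the boss is 28 mm below this point and runs to the column, 95 mm away on this frame's +y, which is no higher. The stand is bolted down
- nest (a point): Where the jar stands in the stand: centre of its place on the green base plate (12 mm above the table), on the same axis, between four 6 mm tall pins
- rod: The stop rod with its knob and sprung foot (0.15 kg), sliding straight up and down through boss and nut, with friction of about 5 N, so that it stays where it is put (within 1 mm). Origin: 116 mm below the knob's top
- foot (a point): Centre of the underside of the rod's round rubber foot, 24 mm across, starting 6 to 18 mm above the lid. The foot is sprung: it gives 0.4 mm per newton, up to 6 mm, so pushing on the knob with 9 to 12 N once it touches seats it well
- knob_top (a point): Centre of the top face of the red round knob on the rod's upper end, 26 mm across, 10 mm tall, 116 mm above the unpressed foot's underside. When the foot just touches the lid the knob's top is 203 mm above the table
- jar: The jar of pudding in the stand, loose, 56 mm across, 75 mm tall, glass with a black lid (54 mm across), about 0.19 kg. Origin: centre of its underside. Must not be pressed with more than 25 N
- lid_top (a point): Centre of the top of the lid of the jar in the stand, 75 mm above its underside, 87 mm above the table
- washer: Brass washer, loose round the neck, lying on the boss: 33.6 mm across, hole 21.6 mm, 6 mm thick. Origin: centre of its underside
- nut: Aluminium hexagonal jam nut on the neck: 36 mm across flats, 41.6 mm across corners, 16 mm tall. Origin: centre of its underside. Two opposite flats face along its x axis (yellow mark there), the others every 60 degrees. Clockwise from above lowers it, 8 mm a turn. It starts 1.7 to 3.4 mm above the washer, so 1.3 to 2.7 rad from touching
- nut_mid (a point): Nut's centre, 8 mm above its underside: grip across two flats from above; the knob (top 25 to 31 mm above this point once the foot is on the lid) passes between the fingers. It turns with a steady 0.15 N m; once on the washer that rises. Turned slowly, 0.4 to 0.5 N m is snug (over 30 N clamping); some 0.6 rad past first contact it is spoiled (300 N). The torque relaxes by half within 0.5 s of stopping. It stays when let go
- jar_b: Another capped jar, 56 mm across, 75 mm tall, loose; leave alone. Origin: centre of its underside
- jar_c: Another such jar; leave alone
- jar_d: Another such jar; leave alone
- spanner: A steel spanner 180 mm long lying on the table; not needed, leave alone
- driver: A screwdriver 170 mm long lying on the table; leave alone
- lid_stack: A stack of black lids, 56 mm across, 30 mm tall; leave alone. Origin under its centre
- coin_tray: A grey coin tray 120 x 180 x 30 mm; leave alone. Origin under its centre

How it is judged:
On the way, in this order (a step that is already met when the one before it is completed fails the run):
1. the rod has been pushed down until its foot rests on the jar's lid (contact force between rod and jar above 0.5 N and horizontal distance between jar and nest below 0.005 m and angle between jar's own z axis and vertical below 0.06 rad), for 0.2 s.
2. with the foot still on the lid, the jam nut bears firmly on the washer (all of step 1 and contact force between nut and washer above 15 N), for 0.2 s.
At the end, for the whole second after the job is handed in: The nut is left clamping the washer with 15 to 300 N; the rod's foot rests on the jar's lid (over 0.5 N); the jar stands upright at rest within 5 mm of its place; the robot touches nothing (all of step 2 and contact force between nut and washer below 300 N and linear speed of jar below 0.02 m/s).
It fails at once if the jar is pressed by the foot with more than 25 N (contact force between rod and jar above 25 N).
It fails at once if the nut is overtightened: more than 300 N on the washer (contact force between nut and washer above 300 N).
It fails at once if the nut is clamped while the foot is off the lid (contact force between nut and washer above 15 N and z of foot in the frame of lid_top above 0.003 m).
It fails at once if something else on the table is moved by more than 15 mm (distance of any of jar_b, jar_c, jar_d, spanner, driver, lid_stack, coin_tray from where it was at the start of the episode above 0.015 m).
It also fails if it takes over 67 s, if anything falls off the work surface, if the arm or the gripper's body presses on something with over 40 N, if the wrist force passes 120 N, or if a joint passes its speed limit or range.

### The arm

A 7-joint arm with a two-finger parallel gripper is mounted at the origin on the work surface. World frame = base frame: x ahead of the robot, y to its left, z up, the work surface at z = 0. Lengths are in m, angles in rad, forces in N, time in s.
With the tool pointing down it reaches from about 0.425 to 0.95 m from the base axis. Payload 16.7 kg.
Tool frame: the origin (TCP) lies at the very end of the fingers, on their centre line; the grasp point (between the pads) lies bot.grip_point_offset behind it (bot.grip_point_offset is the distance from the TCP to the grasp point, in m); z points along the fingers, y is the line along which they close (so a half turn about z gives the same grasp; the last joint's range is limited). The gripper opens to 94 mm and grips with 3 to 60 N. Pads are 16 mm wide; open, the fingers measure 119 mm over their backs; the gripper's body (75 mm by 177 mm) begins 78 mm behind the grasp point.
Start: joints at [-1.337, 0.426, 0.074, 1.606, -0.034, 1.111, -0.067], TCP at [0.252, 0.626, 0.205] pointing down, gripper open.
Joint ranges: [-2.85, 2.85], [-0.5, 2.14], [-1.23, 1.37], [0.21, 2.46], [-1.02, 4.16], [0.16, 2.05], [-2.73, 2.73]. Speed limits (rad/s): [1.89, 1.89, 2.39, 2.39, 3.01, 3.01, 3.01].

### API

Orientations are given as [roll, pitch, yaw] about the fixed x, y, z axes, in that order (R = Rz(yaw) Ry(pitch) Rx(roll)).
In Python, from bench import readout, cams, bot, models gives the robot as it stands.
- The arm moves only by the tool arm_command, never from a script. Its arguments are lists of equal length, an entry for each row: "travel": the shift along the world's x, y, z in m, a list of three; "angular": the turn, a rotation vector about the world's x, y, z in rad, a list of three; "hand": the opening, from -1 (shut) to 1 (fully open), so that 0 is half open. In form: {"travel": [[x, y, z], ...], "angular": [[rx, ry, rz], ...], "hand": [hand, ...]}. A call has 1 to 12 rows; each row shifts and turns the commanded pose from where the row before left it; what a row does not reach is not made up. A row lasts 1/12 s, in which the tool goes at most 41.7 mm and 7.16 degrees, less where a joint would pass 70% of its speed; a pose out of reach is approached as far as the arm can. A call with a gripper value outside its range is refused whole. The fingers move at their own pace and stop on an object; the grip force is fixed at half the most. Time passes only in rows, so rows that do not move let the fingers close. It gives the time, the measured TCP pose, the force, the opening and the grip force at its end, in the units of the state.
- readout.sense(): the state, without advancing time (a new reading comes with each control period).
- cams.grab_frame(name): name is "side" or "top"; returns the picture (384x512x3 uint8, red, green, blue); there is no depth.
- cams.calibration(name): a dict with "vertical_fov" (degrees; the focal length in pixels is half the picture's height over the tangent of half this angle, whatever the lens; pixels are square), "cx", "cy" (the principal point, pixels), "R" (3x3) and "t" (3): a world point X has camera coordinates R X + t. Camera axes: x right, y down, z forward; pixel columns grow to the right and rows downward; lengths in m; the calibration is good to about 2 mm. A picture is of the moment at which its call begins. calibration takes no time and is no camera call.
- bot.finish_job(): hands the job in; it is judged then, once.
Trained networks look in the newest picture that a camera, given by its name, has taken for a name from the list of things; names that differ only in an ending like _2 or _b are one class to them, and where a whole thing is asked for, a point or a joint stands for the part that bears it (a point fixed in the world has none). Each returns a list of dicts, best first, with "p" (0 to 1); they miss things now and then, are a little off and sometimes report something else, mostly with a low value. They report only what shows in the picture. A call takes as long as a camera call.
- models.spot_in(name, camera): "rect" ([centre column, centre row, width, height] in pixels, round what is visible of it).
- models.tip_of(name, camera): "location" ([column, row] in pixels: a listed point, or the origin of a listed thing).
The state is a dict: "time_s": time; "joint_positions": joint angles; "qvel": joint speeds; "effort": joint torques, N m; "tool_pos": TCP position; "ee_rot": TCP orientation; "contact_force": force on the tool from outside, world axes, zero at the start; "wrist_torque": the same for the moment, N m; "grip_width": finger opening in m; "finger_force": force on a finger pad.
Only numpy, scipy, OpenCV 4.12 (cv2) and the standard library are available. Lean on these libraries where they do the work, as an engineer would, in place of code of your own. Each camera call takes 0.05 s, during which the arm holds its last target. There are 200 camera calls.

## Working session

There is one attempt and no reset: what is moved stays moved. The work goes in short steps, Python scripts to look and compute and a tool call to move; the robot and the scene stay as the last step left them, time stands still between calls to the robot, and variables do not carry over. Pictures are saved under pics/ and viewed, at most 10 in all, crops included, and the job is handed in when it is done.

Besides the shell and the picture viewer there is one more tool, called after "Request:" as name(argument=value, ...) on one line, values as JSON. arm_command: Moves the arm, as the interface text tells. Its arguments: {"type":"object","properties":{"travel":{"type":"array","items":{"type":"array","items":{"type":"number"}}},"angular":{"type":"array","items":{"type":"array","items":{"type":"number"}}},"hand":{"type":"array","items":{"type":"number"}}},"required":["travel","angular","hand"]}

```bash
mkdir -p pics; cat > h.py <<'E'
import numpy as np,cv2
from bench import readout,cams,bot,models
def ray(cam,uv):
    c=cams.calibration(cam);f=192/np.tan(np.radians(c["vertical_fov"])/2)
    R=np.array(c["R"]);t=np.array(c["t"])
    d=R.T@np.array([(uv[0]-c["cx"])/f,(uv[1]-c["cy"])/f,1]);return -R.T@t,d/np.linalg.norm(d)
def proj(cam,X):
    c=cams.calibration(cam);f=192/np.tan(np.radians(c["vertical_fov"])/2)
    p=np.array(c["R"])@np.array(X)+np.array(c["t"]);return np.array([c["cx"]+f*p[0]/p[2],c["cy"]+f*p[1]/p[2]])
def tri(a,b):
    A=np.zeros((3,3));v=np.zeros(3)
    for o,d in (a,b):
        P=np.eye(3)-np.outer(d,d);A+=P;v+=P@o
    X=np.linalg.solve(A,v);return X,[np.linalg.norm((np.eye(3)-np.outer(d,d))@(X-o)) for o,d in(a,b)]
E
python3 - <<'E'
from h import *
for c in("side","top"):
    cv2.imwrite(f"pics/{c}0.png",cams.grab_frame(c)[:,:,::-1])
    k=cams.calibration(c);print(c,-np.array(k["R"]).T@np.array(k["t"]),k["vertical_fov"])
for n in("knob_top","boss_top","nut_mid","nut","lid_top","washer","foot"):
    r=[]
    for c in("side","top"):
        l=models.tip_of(n,c)[:2];print(n,c,[(np.round(q["location"],1),round(q["p"],2)) for q in l])
        if l:r.append(ray(c,l[0]["location"]))
    if len(r)==2:print(tri(*r))
s=readout.sense();print(s,bot.grip_point_offset)
E
```

```text
side [-0.01002423 -0.46727776  0.85646869] 56.4821257063219
top [ 0.21548152 -0.01156738  1.66622029] 43.44385670825829
knob_top side [(array([250.9, 156.5]), 0.46)]
knob_top top [(array([225.6, 157.7]), 0.74), (array([229.3, 153.1]), 0.61)]
(array([0.50671678, 0.06705038, 0.20962417]), [np.float64(0.0024891283157799544), np.float64(0.0024891283157799458)])
boss_top side [(array([252.2, 165.9]), 0.79)]
boss_top top [(array([229.5, 156.5]), 0.78)]
(array([0.5128996 , 0.06017434, 0.17661996]), [np.float64(0.003197863118291776), np.float64(0.003197863118291717)])
nut_mid side [(array([252.6, 165.3]), 0.43)]
nut_mid top [(array([227.2, 158.6]), 0.37)]
(array([0.51038367, 0.06380489, 0.17686223]), [np.float64(0.002342883767906959), np.float64(0.002342883767906923)])
nut side [(array([251.2, 168.8]), 0.68)]
nut top [(array([227.6, 156.5]), 0.64)]
(array([0.5161057 , 0.06717484, 0.15882274]), [np.float64(0.0034196416913150982), np.float64(0.0034196416913151125)])
lid_top side [(array([251.5, 188.2]), 0.78)]
lid_top top [(array([230., 167.]), 0.5)]
(array([0.49866971, 0.05719947, 0.09737201]
[... 264 characters left out ...]
50599,  0.42606757,  0.07389736,  1.60600138, -0.03413151,
        1.11082619, -0.0670857 ]), 'qvel': array([ 1.56591961e-04,  7.99486867e-04, -3.68606060e-05,  2.23720085e-03,
        6.16423995e-04,  1.91447594e-04,  2.29325072e-03]), 'effort': array([ 6.52691269e-04, -9.35438561e+01,  3.66271287e+00, -4.54535866e+01,
       -4.90412058e-02,  1.27825019e-02, -6.60952014e-05]), 'tool_pos': array([0.25210851, 0.62610225, 0.20548774]), 'ee_rot': array([-3.14154439e+00, -6.09316166e-05,  2.75874716e+00]), 'contact_force': array([ 0.27714679,  0.03364355, -0.00303742]), 'wrist_torque': array([ 0.00777525,  0.05157122, -0.02199306]), 'finger_force': 0.0, 'grip_width': 0.09382743736884715} 0.0188
```

```bash
python3 -c "
import cv2,numpy as np
cv2.imwrite('pics/b.png',np.vstack([cv2.imread('pics/side0.png'),cv2.imread('pics/top0.png')])[:, :] if 0 else cv2.resize(np.hstack([cv2.imread('pics/side0.png'),cv2.imread('pics/top0.png')]),(800,300)))"
```

```text
(no output)
```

View pics/side0.png

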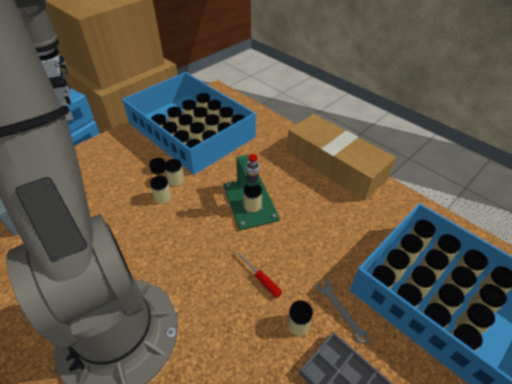

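View pics/top0.png

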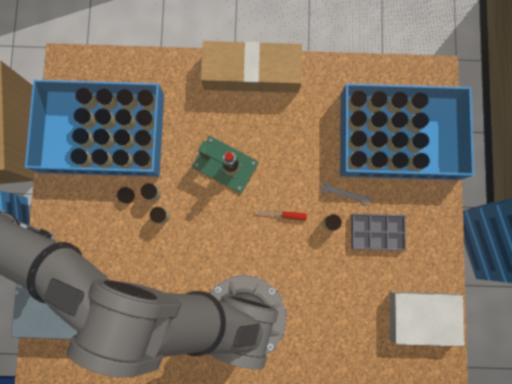

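The side view has the stand with its red knob at about (253,157) and the jar below it. The top view has the knob at about (229,156), with the column to its upper left. Next I'll refine these by colour and zoom in.

```bash
python3 - <<'E'
from h import *
r=[];tiles=[]
for c,(u,v) in(("side",(253,165)),("top",(229,160))):
    im=cv2.imread(f"pics/{c}0.png")
    h=cv2.cvtColor(im,cv2.COLOR_BGR2HSV)
    m=(((h[...,0]<8)|(h[...,0]>172))&(h[...,1]>130)&(h[...,2]>60)).astype(np.uint8);k=np.zeros_like(m);k[v-20:v+20,u-20:u+20]=1;m*=k
    ys,xs=np.nonzero(m);print(c,len(xs),xs.mean(),ys.mean(),xs.min(),xs.max(),ys.min(),ys.max())
    r.append(ray(c,(xs.mean(),ys.mean())))
    tiles.append(cv2.resize(im[v-22:v+23,u-15:u+16],None,fx=12,fy=12,interpolation=cv2.INTER_CUBIC))
print(tri(*r))
cv2.imwrite("pics/z.png",np.hstack(tiles))
for c in("side","top"):print(c,[proj(c,(0.513,0.062,z)).round(1) for z in(.21,.16,.14,.087,.012)])
E
```

```text
side 58 252.36206896551724 157.36206896551724 248 256 154 161
top 53 228.56603773584905 155.83018867924528 225 232 152 160
(array([0.51021647, 0.06018621, 0.20938387]), [np.float64(0.0008508346720738756), np.float64(0.0008508346720738803)])
side [array([252.9, 156.4]), array([252.9, 169.7]), array([252.9, 174.8]), array([252.8, 187.5]), array([252.7, 204.1])]
top [array([227.8, 155.1]), array([228.5, 158.3]), array([228.8, 159.5]), array([229.4, 162.6]), array([230.3, 166.6])]
```

View pics/z.png

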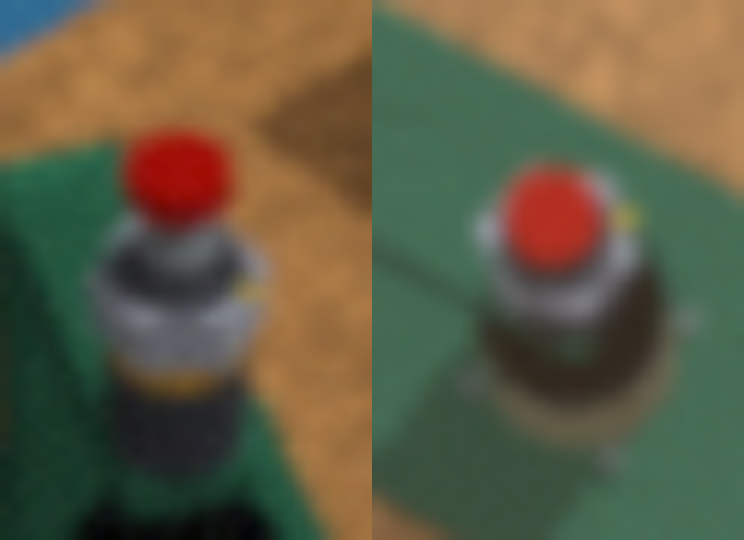

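The left tile shows the nut's yellow mark at side ≈(258,167). The right tile shows it at top ≈(234.6,155.7). I'll work out the nut's yaw from those two.

```bash
python3 - <<'E'
from h import *
r=[];C=np.array([.510,.060])
for c,(u,v) in(("side",(253,165)),("top",(229,160))):
    im=cv2.imread(f"pics/{c}0.png").astype(float)
    w=np.clip(im[...,1]-im[...,0]-0.0,0,None)*0
    w=np.minimum(im[...,1],im[...,2])-im[...,0]
    a=(258,167) if c=="side" else (235,156)
    s=np.s_[a[1]-2:a[1]+3,a[0]-2:a[0]+3]
    ww=np.clip(w[s]-30,0,None);print(c,w[s].astype(int).tolist())
    yy,xx=np.mgrid[s];p=((ww*xx).sum()/ww.sum(),(ww*yy).sum()/ww.sum());print(p)
    r.append(ray(c,p))
    for z in(.176,.184):
        o,d=r[-1];X=o+d*(z-o[2])/d[2];e=X[:2]-C;print(z,X,np.linalg.norm(e),np.degrees(np.arctan2(e[1],e[0])))
X,_=tri(*r);e=X[:2]-C;print(X,_,np.linalg.norm(e),np.degrees(np.arctan2(e[1],e[0])))
# green plate orientation in top
h=cv2.cvtColor(cv2.imread("pics/top0.png"),cv2.COLOR_BGR2HSV)
m=((h[...,0]>60)&(h[...,0]<95)&(h[...,1]>70)).astype(np.uint8);m[:120]=0;m[205:]=0;m[:,:185]=0;m[:,270:]=0
q=cv2.minAreaRect(np.argwhere(m)[:,::-1].astype(np.float32));print(q)
for p in cv2.boxPoints(q):
    o,d=ray("top",p);print((o+d*(.012-o[2])/d[2]).round(3))
E
```

```text
side [[-5, -1, 2, 5, 21], [-4, 11, 25, 23, 31], [-5, 13, 36, 41, 41], [-10, -5, 7, 16, 35], [-12, -11, -4, 12, 33]]
(np.float64(259.3783783783784), np.float64(167.27027027027026))
0.176 [0.5209685  0.04419988 0.176     ] 0.01923412986428122 -55.231487431561696
0.184 [0.51472583 0.03818664 0.184     ] 0.02231941121783427 -77.77588369472542
top [[0, 5, 0, -9, -14], [9, 34, 36, 9, -11], [16, 40, 47, 15, -9], [6, 14, 15, 1, -11], [-3, -2, -6, -5, -10]]
(np.float64(234.6216216216216), np.float64(155.72972972972974))
0.176 [0.51859649 0.04226335 0.176     ] 0.019710113897884757 -64.14174308856659
0.184 [0.51696927 0.04197436 0.184     ] 0.019325999692349827 -68.86194913410849
[0.51819458 0.04195468 0.17920368] [np.float64(0.00031264456080795736), np.float64(0.0003126445608080266)] 0.01981879718727331 -65.57667559140503
((223.71336364746094, 163.5254669189453), (56.66416931152344, 34.397544860839844), 28.610462188720703)
[0.514 0.2   0.012]
[0.624 0.148 0.012]
[ 0.532 -0.03   0.012]
[0.424 0.024 0.012]
```

Request:
arm_command(travel=[[0.0129,-0.0283,0.006],[0.0129,-0.0283,0.006],[0.0129,-0.0283,0.006],[0.0129,-0.0283,0.006],[0.0129,-0.0283,0.006],[0.0129,-0.0283,0.006],[0.0129,-0.0283,0.006],[0.0129,-0.0283,0.006],[0.0129,-0.0283,0.006],[0.0129,-0.0283,0.006]], angular=[[0,0,0.041],[0,0,0.041],[0,0,0.041],[0,0,0.041],[0,0,0.041],[0,0,0.041],[0,0,0.041],[0,0,0.041],[0,0,0.041],[0,0,0.041]], hand=[-1,-1,-1,-1,-1,-1,-1,-1,-1,-1])

```text
time_s: 1.63
tool_pos: [0.3815, 0.3416, 0.2659]
ee_rot: [3.141, 0.0, -3.112]
contact_force: [0.9, 0.1, 0.2]
grip_width: 0.0309
finger_force: 0.0
```

Request:
arm_command(travel=[[0.0129,-0.0283,0],[0.0129,-0.0283,0],[0.0129,-0.0283,0],[0.0129,-0.0283,0],[0.0129,-0.0283,0],[0.0129,-0.0283,0],[0.0129,-0.0283,0],[0.0129,-0.0283,0],[0.0129,-0.0283,0],[0.0129,-0.0283,0],[0,0,0],[0,0,0]], angular=[[0,0,0.041],[0,0,0.041],[0,0,0.041],[0,0,0.041],[0,0,0.041],[0,0,0.041],[0,0,0.041],[0,0,0.041],[0,0,0.041],[0,0,0.041],[0,0,0],[0,0,0]], hand=[-1,-1,-1,-1,-1,-1,-1,-1,-1,-1,-1,-1])

```text
time_s: 2.63
tool_pos: [0.5105, 0.0585, 0.2655]
ee_rot: [-3.141, 0.0, -2.708]
contact_force: [-0.1, 1.1, -0.5]
grip_width: 0.0005
finger_force: 0.0
```

```bash
python3 - <<'E'
from h import *
s=readout.sense();print({k:np.round(v,4) for k,v in s.items() if k!='effort'})
tl=[]
for c in("side","top"):
    im=cams.grab_frame(c)[:,:,::-1];u,v=proj(c,s["tool_pos"]).round().astype(int);print(c,u,v)
    tl.append(cv2.resize(im[v-28:v+32,u-30:u+30],(390,390),interpolation=cv2.INTER_CUBIC))
cv2.imwrite("pics/z2.png",np.hstack(tl))
E
```

```text
{'time_s': np.float64(2.6333), 'joint_positions': array([-0.606 ,  0.1025,  0.3996,  1.9074, -0.0436,  1.1399,  1.8146]), 'qvel': array([-0.0306, -0.0054, -0.0375,  0.0086, -0.0032,  0.0018, -0.0367]), 'tool_pos': array([0.5105, 0.0585, 0.2655]), 'ee_rot': array([-3.1413e+00,  1.0000e-04, -2.7076e+00]), 'contact_force': array([-0.0794,  1.0781, -0.5167]), 'wrist_torque': array([ 0.0461, -0.0321,  0.0189]), 'finger_force': np.float64(0.0), 'grip_width': np.float64(0.0005)}
side 253 141
top 228 152
```

View pics/z2.png

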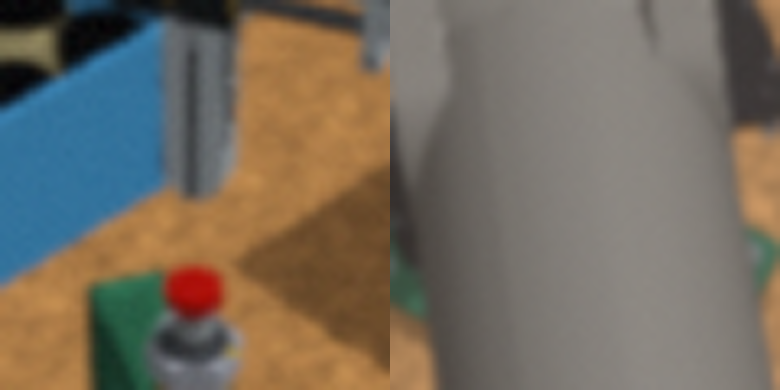

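The closed fingertips sit right above the knob in the side crop: tips at (197,195), knob at (194,290). I'll descend.

Request:
arm_command(travel=[[0,0.0015,-0.01],[0,0,-0.01],[0,0,-0.01],[0,0,-0.007],[0,0,0],[0,0,0]], angular=[[0,0,0],[0,0,0],[0,0,0],[0,0,0],[0,0,0],[0,0,0]], hand=[-1,-1,-1,-1,-1,-1])

```text
time_s: 3.23
tool_pos: [0.5098, 0.0616, 0.2279]
ee_rot: [-3.142, -0.001, -2.704]
contact_force: [-0.2, 0.4, 0.2]
grip_width: 0.0006
finger_force: 0.0
```

Request:
arm_command(travel=[[0,0,-0.002],[0,0,-0.002],[0,0,-0.002],[0,0,-0.002],[0,0,-0.002],[0,0,-0.002],[0,0,-0.002]], angular=[[0,0,0],[0,0,0],[0,0,0],[0,0,0],[0,0,0],[0,0,0],[0,0,0]], hand=[-1,-1,-1,-1,-1,-1,-1])

```text
time_s: 3.82
tool_pos: [0.5102, 0.0616, 0.2144]
ee_rot: [-3.142, 0.0, -2.704]
contact_force: [-1.8, -0.2, 4.1]
grip_width: 0.0005
finger_force: 1.9
```

Touching the knob: about 4 N, which is the friction. I'll go on slowly.

Request:
arm_command(travel=[[0,0,-0.0015],[0,0,-0.0015],[0,0,-0.0015],[0,0,-0.0015],[0,0,-0.0015],[0,0,-0.001]], angular=[[0,0,0],[0,0,0],[0,0,0],[0,0,0],[0,0,0],[0,0,0]], hand=[-1,-1,-1,-1,-1,-1])

```text
time_s: 4.32
tool_pos: [0.5102, 0.0616, 0.2058]
ee_rot: [-3.142, 0.0, -2.705]
contact_force: [-0.1, 0.5, 4.1]
grip_width: 0.0006
finger_force: 1.8
```

Request:
arm_command(travel=[[0,0,-0.001],[0,0,-0.001],[0,0,0],[0,0,0]], angular=[[0,0,0],[0,0,0],[0,0,0],[0,0,0]], hand=[-1,-1,-1,-1])

```text
time_s: 4.65
tool_pos: [0.51, 0.0616, 0.2038]
ee_rot: [-3.142, -0.0, -2.704]
contact_force: [-0.8, -0.0, -0.1]
grip_width: 0.0001
finger_force: 0.0
```

Request:
arm_command(travel=[[0,0,-0.001],[0,0,-0.001],[0,0,-0.001]], angular=[[0,0,0],[0,0,0],[0,0,0]], hand=[-1,-1,-1])

```text
time_s: 4.9
tool_pos: [0.5101, 0.0616, 0.2012]
ee_rot: [3.142, 0.0, -2.705]
contact_force: [-2.4, -0.8, 9.1]
grip_width: 0.0003
finger_force: 5.0
```

Request:
arm_command(travel=[[0,0,-0.001],[0,0,0]], angular=[[0,0,0],[0,0,0]], hand=[-1,-1])

```text
time_s: 5.07
tool_pos: [0.5101, 0.0616, 0.2002]
ee_rot: [3.141, 0.0, -2.704]
contact_force: [-3.5, 0.7, 6.7]
grip_width: 0.0004
finger_force: 3.7
```

Request:
arm_command(travel=[[0,0,-0.0008],[0,0,0],[0,0,0],[0,0,0]], angular=[[0,0,0],[0,0,0],[0,0,0],[0,0,0]], hand=[-1,-1,-1,-1])

```text
time_s: 5.4
tool_pos: [0.5101, 0.0616, 0.1995]
ee_rot: [3.141, 0.0, -2.705]
contact_force: [-3.9, -0.6, 10.5]
grip_width: 0.0004
finger_force: 5.2
```

Request:
arm_command(travel=[[0,0,0.004],[0,0,0.01],[0,0,0.015],[0,0,0.015],[0,0,0],[0,0,0],[0,0,0]], angular=[[0,0,0],[0,0,0],[0,0,0],[0,0,0],[0,0,0],[0,0,0],[0,0,0]], hand=[-1,-1,-1,0.6,0.6,0.6,0.6])

```text
time_s: 5.98
tool_pos: [0.5099, 0.0616, 0.2429]
ee_rot: [3.142, -0.0, -2.704]
contact_force: [0.1, 0.3, 0.4]
grip_width: 0.0239
finger_force: 0.0
```

```bash
python3 - <<'E'
from h import *
s=readout.sense();print({k:np.round(v,4) for k,v in s.items() if k in("tool_pos","joint_positions","grip_width","contact_force","wrist_torque")})
im=cams.grab_frame("side")[:,:,::-1]
cv2.imwrite("pics/z3.png",cv2.resize(im[110:215,210:300],(600,700)[:2] if 0 else (510,595),interpolation=cv2.INTER_CUBIC))
h=cv2.cvtColor(np.ascontiguousarray(im),cv2.COLOR_BGR2HSV)
m=((h[...,0]<8)|(h[...,0]>172))&(h[...,1]>130)&(h[...,2]>60);m[:,:230]=0;m[:,275:]=0;m[190:]=0
ys,xs=np.nonzero(m);print(len(xs),xs.mean(),ys.mean(),ys.min(),ys.max());print([proj("side",(.51,.06,z)) for z in(.203,.198,.193)])
E
```

```text
{'joint_positions': array([-0.6057,  0.1236,  0.3973,  1.9368, -0.0538,  1.0916,  1.8217]), 'tool_pos': array([0.5099, 0.0616, 0.2429]), 'contact_force': array([0.0506, 0.304 , 0.379 ]), 'wrist_torque': array([ 0.0918,  0.0345, -0.0001]), 'grip_width': np.float64(0.0239)}
63 252.31746031746033 161.53968253968253 158 165
[array([252.65335573, 159.13513545]), array([252.64847322, 160.49941749]), array([252.6436267 , 161.85364377])]
```

View pics/z3.png

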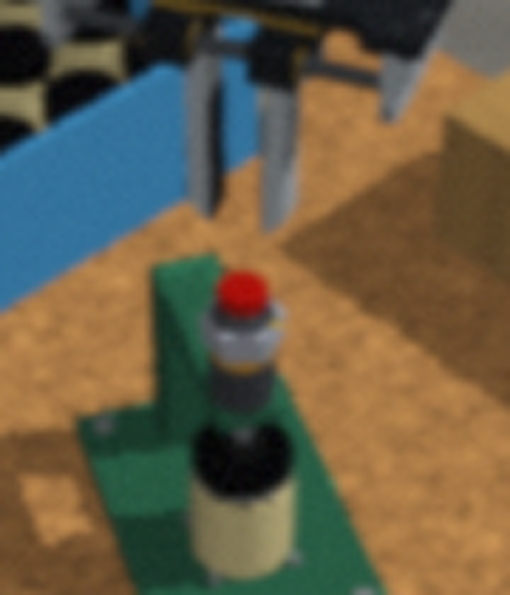

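The knob is now lower, with the foot on the jar's lid (at about (243,435) in the crop), and the fingers are opening around the axis. Next I'll go down around the nut.

Request:
arm_command(travel=[[0,0,0],[0,0,0],[0,0,0],[0,-0.001,-0.01],[0,0,-0.01],[0,0,-0.01],[0,0,-0.01],[0,0,-0.01],[0,0,-0.01],[0,0,-0.01],[0,0,-0.008],[0,0,-0.005]], angular=[[0,0,0],[0,0,0],[0,0,0],[0,0,0],[0,0,0],[0,0,0],[0,0,0],[0,0,0],[0,0,0],[0,0,0],[0,0,0],[0,0,0]], hand=[0.6,0.6,0.6,0.6,0.6,0.6,0.6,0.6,0.6,0.6,0.6,0.6])

```text
time_s: 7.03
tool_pos: [0.5098, 0.0605, 0.1589]
ee_rot: [-3.142, -0.001, -2.704]
contact_force: [-0.1, -0.0, 0.2]
grip_width: 0.075
finger_force: 0.0
```

Request:
arm_command(travel=[[0,0,0],[0,0,0],[0,0,0],[0,0,0],[0,0,0],[0,0,0]], angular=[[0,0,0],[0,0,0],[0,0,0],[0,0,0],[0,0,0],[0,0,0]], hand=[0,-0.15,-0.2,-0.3,-0.3,-0.3])

```text
time_s: 7.53
tool_pos: [0.5103, 0.0607, 0.1605]
ee_rot: [-3.142, 0.001, -2.704]
contact_force: [0.8, 0.3, -0.7]
grip_width: 0.0386
finger_force: 0.0
```

```bash
python3 - <<'E'
from h import *
s=readout.sense();print({k:np.round(v,4) for k,v in s.items() if k!="effort"})
E
```

```text
{'time_s': np.float64(7.5333), 'joint_positions': array([-0.5812,  0.2197,  0.389 ,  2.0288, -0.1049,  0.9111,  1.8717]), 'qvel': array([-0.0023,  0.0026,  0.0008,  0.0014, -0.0019,  0.0008,  0.0014]), 'tool_pos': array([0.5103, 0.0607, 0.1605]), 'ee_rot': array([-3.1416e+00,  6.0000e-04, -2.7044e+00]), 'contact_force': array([ 0.7576,  0.3433, -0.6582]), 'wrist_torque': array([ 0.0405,  0.0249, -0.0236]), 'finger_force': np.float64(0.0), 'grip_width': np.float64(0.0386)}
```

Request:
arm_command(travel=[[0,0,0],[0,0,0],[0,0,0],[0,0,0],[0,0,0],[0,0,0]], angular=[[0,0,0],[0,0,0],[0,0,0],[0,0,0],[0,0,0],[0,0,0]], hand=[-1,-1,-1,-1,-1,-1])

```text
time_s: 8.03
tool_pos: [0.5103, 0.0607, 0.1604]
ee_rot: [3.142, 0.0, -2.705]
contact_force: [-1.2, -0.2, 5.9]
grip_width: 0.0363
finger_force: 29.7
```

```bash
python3 - <<'E'
from h import *
s=readout.sense();print({k:np.round(v,4) for k,v in s.items() if k!="effort"})
E
```

```text
{'time_s': np.float64(8.0333), 'joint_positions': array([-0.5812,  0.22  ,  0.389 ,  2.0288, -0.1051,  0.9112,  1.8717]), 'qvel': array([-0.0006, -0.0015,  0.0012, -0.0022, -0.0011,  0.002 ,  0.003 ]), 'tool_pos': array([0.5103, 0.0607, 0.1604]), 'ee_rot': array([ 3.1416e+00,  3.0000e-04, -2.7045e+00]), 'contact_force': array([-1.2194, -0.205 ,  5.8744]), 'wrist_torque': array([ 0.2215,  0.2973, -0.15  ]), 'finger_force': np.float64(29.7385), 'grip_width': np.float64(0.0363)}
```

Request:
arm_command(travel=[[0,0,-0.0001],[0,0,-0.0001],[0,0,-0.0001],[0,0,-0.0001],[0,0,-0.0001],[0,0,-0.0001],[0,0,-0.0001],[0,0,-0.0001],[0,0,-0.0001],[0,0,-0.0001]], angular=[[0,0,-0.08],[0,0,-0.08],[0,0,-0.08],[0,0,-0.08],[0,0,-0.08],[0,0,-0.08],[0,0,-0.08],[0,0,-0.08],[0,0,-0.08],[0,0,-0.08]], hand=[-1,-1,-1,-1,-1,-1,-1,-1,-1,-1])

```text
time_s: 8.87
tool_pos: [0.5103, 0.0595, 0.1593]
ee_rot: [-3.141, 0.001, 2.774]
contact_force: [-1.0, -7.0, 7.1]
grip_width: 0.0361
finger_force: 29.5
```

```bash
cat > s.py <<'E'
from h import *
s=readout.sense();print({k:np.round(v,4).tolist() for k,v in s.items() if k not in("effort","qvel")})
E
python3 s.py
```

```text
{'time_s': 8.8667, 'joint_positions': [-0.6922, 0.2316, 0.5225, 2.0356, -0.1441, 0.9096, 1.111], 'tool_pos': [0.5103, 0.0595, 0.1593], 'ee_rot': [-3.1406, 0.0006, 2.7742], 'contact_force': [-0.9665, -7.0281, 7.0929], 'wrist_torque': [-1.6027, 0.3538, 0.163], 'finger_force': 29.5399, 'grip_width': 0.0361}
```

Request:
arm_command(travel=[[0,-0.001,-0.0001],[0,0,-0.0001],[0,0,-0.0001],[0,0,-0.0001],[0,0,-0.0001],[0,0,-0.0001]], angular=[[0,0,-0.07],[0,0,-0.07],[0,0,-0.07],[0,0,-0.07],[0,0,-0.06],[0,0,-0.06]], hand=[-1,-1,-1,-1,-1,-1])

```text
time_s: 9.37
tool_pos: [0.5099, 0.0588, 0.1588]
ee_rot: [-3.141, 0.0, 2.375]
contact_force: [-4.7, -4.4, 10.5]
grip_width: 0.0365
finger_force: 29.5
```

```bash
python3 s.py
```

```text
{'time_s': 9.3667, 'joint_positions': [-0.7502, 0.2399, 0.5943, 2.0394, -0.1686, 0.9099, 0.7396], 'tool_pos': [0.5099, 0.0588, 0.1588], 'ee_rot': [-3.1407, 0.0, 2.3755], 'contact_force': [-4.7431, -4.3957, 10.4824], 'wrist_torque': [-1.1233, 1.1669, 0.1519], 'finger_force': 29.5241, 'grip_width': 0.0365}
```

Request:
arm_command(travel=[[-0.0005,-0.0005,0],[0,0,0],[0,0,0],[0,0,-0.0001]], angular=[[0,0,-0.04],[0,0,-0.04],[0,0,-0.04],[0,0,-0.04]], hand=[-1,-1,-1,-1])

```text
time_s: 9.7
tool_pos: [0.5096, 0.0587, 0.1586]
ee_rot: [-3.141, 0.0, 2.217]
contact_force: [-2.1, -3.1, 8.3]
grip_width: 0.0361
finger_force: 29.5
```

```bash
python3 s.py
```

```text
{'time_s': 9.7, 'joint_positions': [-0.7747, 0.243, 0.6242, 2.0417, -0.1787, 0.9093, 0.592], 'tool_pos': [0.5096, 0.0587, 0.1586], 'ee_rot': [-3.1413, 0.0003, 2.2168], 'contact_force': [-2.1062, -3.0924, 8.3095], 'wrist_torque': [-0.657, 0.5462, 0.1659], 'finger_force': 29.5404, 'grip_width': 0.0361}
```

Request:
arm_command(travel=[[0,0,0],[0,0,-0.0001],[0,0,0],[0,0,0]], angular=[[0,0,-0.04],[0,0,-0.04],[0,0,-0.04],[0,0,-0.04]], hand=[-1,-1,-1,-1])

```text
time_s: 10.03
tool_pos: [0.5094, 0.0586, 0.1585]
ee_rot: [-3.141, 0.0, 2.057]
contact_force: [-2.8, -3.4, 7.1]
grip_width: 0.0364
finger_force: 29.5
```

```bash
python3 s.py
```

```text
{'time_s': 10.0333, 'joint_positions': [-0.7997, 0.2476, 0.6553, 2.0431, -0.1898, 0.9101, 0.444], 'tool_pos': [0.5094, 0.0586, 0.1585], 'ee_rot': [-3.1409, 0.0002, 2.0567], 'contact_force': [-2.8295, -3.3698, 7.0961], 'wrist_torque': [-0.7801, 0.78, 0.1787], 'finger_force': 29.5485, 'grip_width': 0.0364}
```

Request:
arm_command(travel=[[-0.0003,-0.0003,-0.0001],[0,0,0],[0,0,-0.0001],[0,0,0]], angular=[[0,0,-0.03],[0,0,-0.03],[0,0,-0.03],[0,0,-0.03]], hand=[-1,-1,-1,-1])

```text
time_s: 10.37
tool_pos: [0.5092, 0.0584, 0.1583]
ee_rot: [-3.141, 0.0, 1.937]
contact_force: [-2.6, -1.4, 6.8]
grip_width: 0.0363
finger_force: 29.5
```

```bash
python3 s.py
```

```text
{'time_s': 10.3667, 'joint_positions': [-0.8188, 0.2509, 0.6791, 2.0448, -0.1985, 0.91, 0.3342], 'tool_pos': [0.5092, 0.0584, 0.1583], 'ee_rot': [-3.1412, 0.0002, 1.9373], 'contact_force': [-2.5665, -1.4462, 6.787], 'wrist_torque': [-0.4868, 0.6051, 0.1569], 'finger_force': 29.5432, 'grip_width': 0.0363}
```

Request:
arm_command(travel=[[0,0,-0.0001],[0,0,0],[0,0,-0.0001],[0,0,0]], angular=[[0,0,-0.03],[0,0,-0.03],[0,0,-0.03],[0,0,-0.03]], hand=[-1,-1,-1,-1])

```text
time_s: 10.7
tool_pos: [0.5091, 0.0584, 0.1581]
ee_rot: [-3.141, 0.0, 1.817]
contact_force: [-4.5, -1.6, 9.1]
grip_width: 0.0363
finger_force: 29.5
```

```bash
python3 s.py
```

```text
{'time_s': 10.7, 'joint_positions': [-0.8382, 0.2551, 0.7035, 2.0459, -0.2079, 0.9107, 0.2244], 'tool_pos': [0.5091, 0.0584, 0.1581], 'ee_rot': [-3.1409, 0.0001, 1.8173], 'contact_force': [-4.5267, -1.6352, 9.0795], 'wrist_torque': [-0.5855, 1.0561, 0.1137], 'finger_force': 29.5481, 'grip_width': 0.0363}
```

Request:
arm_command(travel=[[-0.0005,0,0],[0,0,0],[0,0,-0.0001],[0,0,0]], angular=[[0,0,-0.03],[0,0,-0.03],[0,0,-0.03],[0,0,-0.03]], hand=[-1,-1,-1,-1])

```text
time_s: 11.03
tool_pos: [0.5088, 0.0584, 0.158]
ee_rot: [-3.141, 0.0, 1.697]
contact_force: [-1.7, -2.5, 6.2]
grip_width: 0.0361
finger_force: 29.6
```

```bash
python3 s.py
```

```text
{'time_s': 11.0333, 'joint_positions': [-0.8587, 0.2588, 0.7288, 2.0478, -0.217, 0.9106, 0.1141], 'tool_pos': [0.5088, 0.0584, 0.158], 'ee_rot': [-3.1414, 0.0004, 1.6973], 'contact_force': [-1.67, -2.5309, 6.1994], 'wrist_torque': [-0.5499, 0.5019, 0.173], 'finger_force': 29.5607, 'grip_width': 0.0361}
```

Request:
arm_command(travel=[[0,0,-0.0001],[0,0,0],[0,0,-0.0001],[0,0,0]], angular=[[0,0,-0.03],[0,0,-0.03],[0,0,-0.03],[0,0,-0.03]], hand=[-1,-1,-1,-1])

```text
time_s: 11.37
tool_pos: [0.5086, 0.0584, 0.1578]
ee_rot: [-3.141, 0.0, 1.577]
contact_force: [-3.6, -2.8, 8.7]
grip_width: 0.0368
finger_force: 29.6
```

```bash
python3 s.py
```

```text
{'time_s': 11.3667, 'joint_positions': [-0.8788, 0.2638, 0.7543, 2.0489, -0.2276, 0.9116, 0.0055], 'tool_pos': [0.5086, 0.0584, 0.1578], 'ee_rot': [-3.1411, 0.0003, 1.5773], 'contact_force': [-3.6334, -2.7664, 8.7084], 'wrist_torque': [-0.5911, 0.9581, 0.1612], 'finger_force': 29.5663, 'grip_width': 0.0368}
```

Request:
arm_command(travel=[[-0.0003,-0.0003,0],[0,0,0],[0,0,-0.0001],[0,0,0]], angular=[[0,0,-0.03],[0,0,-0.03],[0,0,-0.03],[0,0,-0.03]], hand=[-1,-1,-1,-1])

```text
time_s: 11.7
tool_pos: [0.5084, 0.0584, 0.1577]
ee_rot: [-3.141, 0.0, 1.457]
contact_force: [-1.9, -1.9, 6.3]
grip_width: 0.0361
finger_force: 29.5
```

```bash
python3 s.py
```

```text
{'time_s': 11.7, 'joint_positions': [-0.8994, 0.2688, 0.7806, 2.0505, -0.2386, 0.9122, -0.1025], 'tool_pos': [0.5084, 0.0584, 0.1577], 'ee_rot': [-3.1413, 0.0, 1.4574], 'contact_force': [-1.9049, -1.8832, 6.2516], 'wrist_torque': [-0.2297, 0.6395, 0.1735], 'finger_force': 29.5435, 'grip_width': 0.0361}
```

Request:
arm_command(travel=[[0,0,-0.0001],[0,0,0],[0,0,-0.0001],[0,0,0]], angular=[[0,0,-0.03],[0,0,-0.03],[0,0,-0.03],[0,0,-0.03]], hand=[-1,-1,-1,-1])

```text
time_s: 12.03
tool_pos: [0.5082, 0.0584, 0.1575]
ee_rot: [-3.141, 0.0, 1.337]
contact_force: [-3.9, 0.0, 8.4]
grip_width: 0.0363
finger_force: 29.6
```

```bash
python3 s.py
```

```text
{'time_s': 12.0333, 'joint_positions': [-0.92, 0.2749, 0.8076, 2.0516, -0.2506, 0.9136, -0.2096], 'tool_pos': [0.5082, 0.0584, 0.1575], 'ee_rot': [-3.1409, 0.0, 1.3375], 'contact_force': [-3.9268, 0.0412, 8.4473], 'wrist_torque': [-0.1466, 1.1447, 0.1595], 'finger_force': 29.5527, 'grip_width': 0.0363}
```

Request:
arm_command(travel=[[-0.0003,0,0],[0,0,0],[0,0,-0.0001],[0,0,0]], angular=[[0,0,-0.03],[0,0,-0.03],[0,0,-0.03],[0,0,-0.03]], hand=[-1,-1,-1,-1])

```text
time_s: 12.37
tool_pos: [0.508, 0.0585, 0.1574]
ee_rot: [-3.141, 0.0, 1.218]
contact_force: [-3.0, 0.1, 7.5]
grip_width: 0.036
finger_force: 29.5
```

```bash
python3 s.py
```

```text
{'time_s': 12.3667, 'joint_positions': [-0.9416, 0.2811, 0.8354, 2.0531, -0.2629, 0.9146, -0.3165], 'tool_pos': [0.508, 0.0585, 0.1574], 'ee_rot': [-3.1411, 0.0001, 1.2176], 'contact_force': [-2.9916, 0.1081, 7.4682], 'wrist_torque': [-0.0044, 0.9042, 0.1884], 'finger_force': 29.5437, 'grip_width': 0.036}
```

Request:
arm_command(travel=[[0,0,-0.0001],[0,0,0],[0,0,-0.0001],[0,0,0]], angular=[[0,0,-0.03],[0,0,-0.03],[0,0,-0.03],[0,0,-0.03]], hand=[-1,-1,-1,-1])

```text
time_s: 12.7
tool_pos: [0.5079, 0.0586, 0.1573]
ee_rot: [-3.141, 0.0, 1.098]
contact_force: [-5.5, 0.4, 13.1]
grip_width: 0.0363
finger_force: 29.5
```

```bash
python3 s.py
```

```text
{'time_s': 12.7, 'joint_positions': [-0.9628, 0.2885, 0.8638, 2.054, -0.2767, 0.9168, -0.4217], 'tool_pos': [0.5079, 0.0586, 0.1573], 'ee_rot': [-3.1407, 0.0001, 1.0977], 'contact_force': [-5.5255, 0.3646, 13.1162], 'wrist_torque': [0.0214, 1.5085, 0.3043], 'finger_force': 29.4864, 'grip_width': 0.0363}
```

The torque is rising, so the nut is on the washer. Small steps now.

Request:
arm_command(travel=[[-0.0003,0,0.0001],[0,0,0],[0,0,0]], angular=[[0,0,-0.015],[0,0,-0.015],[0,0,-0.015]], hand=[-1,-1,-1])

```text
time_s: 12.95
tool_pos: [0.5078, 0.0586, 0.1573]
ee_rot: [-3.141, -0.0, 1.054]
contact_force: [-3.6, 0.7, 8.2]
grip_width: 0.0358
finger_force: 29.5
```

```bash
python3 s.py
```

```text
{'time_s': 12.95, 'joint_positions': [-0.9716, 0.2908, 0.8749, 2.0549, -0.2813, 0.9169, -0.4611], 'tool_pos': [0.5078, 0.0586, 0.1573], 'ee_rot': [-3.1413, -0.0, 1.0536], 'contact_force': [-3.5967, 0.6602, 8.2291], 'wrist_torque': [0.0016, 0.9277, 0.3111], 'finger_force': 29.4598, 'grip_width': 0.0358}
```

Request:
arm_command(travel=[[0,0,0],[0,0,0],[0,0,0]], angular=[[0,0,-0.015],[0,0,-0.015],[0,0,-0.015]], hand=[-1,-1,-1])

```text
time_s: 13.2
tool_pos: [0.5077, 0.0586, 0.1573]
ee_rot: [-3.141, 0.0, 1.009]
contact_force: [-3.1, 1.2, 7.9]
grip_width: 0.036
finger_force: 29.4
```

```bash
python3 s.py
```

```text
{'time_s': 13.2, 'joint_positions': [-0.9797, 0.2939, 0.8858, 2.0552, -0.2867, 0.9179, -0.5002], 'tool_pos': [0.5077, 0.0586, 0.1573], 'ee_rot': [-3.141, 0.0001, 1.0086], 'contact_force': [-3.0758, 1.2425, 7.9079], 'wrist_torque': [0.1054, 1.0074, 0.3219], 'finger_force': 29.4394, 'grip_width': 0.036}
```

Request:
arm_command(travel=[[0,0,0],[0,0,0],[0,0,0]], angular=[[0,0,-0.015],[0,0,-0.015],[0,0,-0.015]], hand=[-1,-1,-1])

```text
time_s: 13.45
tool_pos: [0.5077, 0.0587, 0.1573]
ee_rot: [-3.141, 0.0, 0.964]
contact_force: [-5.0, 1.1, 9.4]
grip_width: 0.0361
finger_force: 29.4
```

```bash
python3 s.py
```

```text
{'time_s': 13.45, 'joint_positions': [-0.9879, 0.2971, 0.8969, 2.0556, -0.2924, 0.9189, -0.5391], 'tool_pos': [0.5077, 0.0587, 0.1573], 'ee_rot': [-3.1409, 0.0002, 0.9638], 'contact_force': [-4.9515, 1.0881, 9.4391], 'wrist_torque': [0.1871, 1.1058, 0.3059], 'finger_force': 29.4203, 'grip_width': 0.0361}
```

Request:
arm_command(travel=[[0,0,0],[0,0,0],[0,0,0]], angular=[[0,0,-0.015],[0,0,-0.015],[0,0,-0.015]], hand=[-1,-1,-1])

```text
time_s: 13.7
tool_pos: [0.5074, 0.0584, 0.1572]
ee_rot: [-3.141, 0.001, 0.919]
contact_force: [-9.1, -4.0, 11.5]
grip_width: 0.0361
finger_force: 29.8
```

```bash
python3 s.py
```

```text
{'time_s': 13.7, 'joint_positions': [-0.9959, 0.3004, 0.9084, 2.0561, -0.2978, 0.9203, -0.578], 'tool_pos': [0.5074, 0.0584, 0.1572], 'ee_rot': [-3.1405, 0.0007, 0.9185], 'contact_force': [-9.1324, -4.0381, 11.4821], 'wrist_torque': [-1.0042, 2.3465, 0.2821], 'finger_force': 29.7771, 'grip_width': 0.0361}
```

```bash
python3 - <<'E'
from h import *
im=cams.grab_frame("side")[:,:,::-1]
cv2.imwrite("pics/z4.png",cv2.resize(im[105:215,205:305],(700,770)[:2] if 0 else (540,594),interpolation=cv2.INTER_CUBIC))
E
python3 s.py
```

```text
{'time_s': 13.75, 'joint_positions': [-0.9961, 0.3005, 0.9088, 2.0562, -0.2979, 0.9205, -0.5791], 'tool_pos': [0.5073, 0.0583, 0.1572], 'ee_rot': [-3.1405, 0.0009, 0.9171], 'contact_force': [-7.1966, -0.369, 12.3095], 'wrist_torque': [-0.148, 1.7323, 0.2722], 'finger_force': 29.7692, 'grip_width': 0.0358}
```

View pics/z4.png

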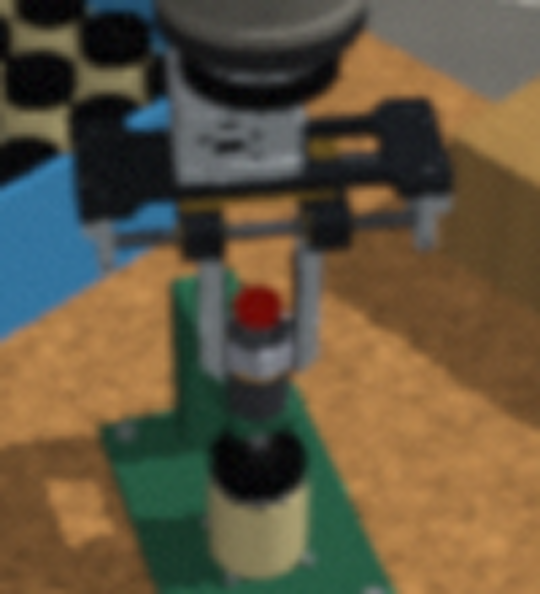

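The fingers hold the nut squarely: nut at (262,345) between pads at x≈212 and 305. The jar stands in place. I'll relieve the side load and keep turning.

Request:
arm_command(travel=[[-0.0004,-0.0001,0.0002],[0,0,0],[0,0,0]], angular=[[0,0,-0.015],[0,0,-0.015],[0,0,-0.015]], hand=[-1,-1,-1])

```text
time_s: 14.0
tool_pos: [0.5072, 0.0584, 0.1573]
ee_rot: [-3.141, 0.0, 0.873]
contact_force: [-2.8, -1.2, 4.7]
grip_width: 0.0358
finger_force: 29.7
```

```bash
python3 s.py
```

```text
{'time_s': 14.0, 'joint_positions': [-1.0051, 0.3031, 0.9204, 2.0572, -0.3031, 0.9205, -0.6181], 'tool_pos': [0.5072, 0.0584, 0.1573], 'ee_rot': [-3.1412, 0.0004, 0.8729], 'contact_force': [-2.7792, -1.2236, 4.7103], 'wrist_torque': [-0.1349, 0.9552, 0.3628], 'finger_force': 29.6918, 'grip_width': 0.0358}
```

Request:
arm_command(travel=[[-0.0001,0,0],[0,0,0],[0,0,0]], angular=[[0,0,-0.015],[0,0,-0.015],[0,0,-0.015]], hand=[-1,-1,-1])

```text
time_s: 14.25
tool_pos: [0.5072, 0.0584, 0.1573]
ee_rot: [-3.141, 0.0, 0.827]
contact_force: [-4.3, 0.0, 3.8]
grip_width: 0.0358
finger_force: 29.7
```

```bash
python3 s.py
```

```text
{'time_s': 14.25, 'joint_positions': [-1.0136, 0.3066, 0.932, 2.0577, -0.3093, 0.9215, -0.657], 'tool_pos': [0.5072, 0.0584, 0.1573], 'ee_rot': [-3.1411, 0.0004, 0.8274], 'contact_force': [-4.2885, 0.0183, 3.793], 'wrist_torque': [-0.0744, 1.1995, 0.4521], 'finger_force': 29.6979, 'grip_width': 0.0358}
```

0.45 N m, so it's snug. I'll let go and back off upwards.

Request:
arm_command(travel=[[0,0,0],[0,0,0],[0,0,0],[0,0,0],[0,0,0],[0,0,0],[0,0,0],[0,0,0]], angular=[[0,0,0],[0,0,0],[0,0,0],[0,0,0],[0,0,0],[0,0,0],[0,0,0],[0,0,0]], hand=[-1,-1,-1,0.5,0.5,0.5,0.5,0.5])

```text
time_s: 14.92
tool_pos: [0.5076, 0.0584, 0.1574]
ee_rot: [3.141, -0.0, 0.829]
contact_force: [0.3, -0.4, 0.0]
grip_width: 0.0661
finger_force: 0.0
```

Request:
arm_command(travel=[[0,0,0.01],[0,0,0.02],[0,0,0.02],[0,0,0.02],[0,0,0.02],[0,0,0.02],[0,0,0.02],[0,0,0],[0,0,0]], angular=[[0,0,0],[0,0,0],[0,0,0],[0,0,0],[0,0,0],[0,0,0],[0,0,0],[0,0,0],[0,0,0]], hand=[0.5,0.5,0.5,0.5,0.5,0.5,0.5,0.5,0.5])

```text
time_s: 15.67
tool_pos: [0.5079, 0.0585, 0.2885]
ee_rot: [3.142, -0.002, 0.829]
contact_force: [-0.3, -0.0, 0.1]
grip_width: 0.0703
finger_force: 0.0
```

```bash
python3 - <<'E'
from h import *
im=cams.grab_frame("side")[:,:,::-1]
cv2.imwrite("pics/z5.png",cv2.resize(im[105:215,205:305],(540,594),interpolation=cv2.INTER_CUBIC))
E
python3 s.py
```

```text
{'time_s': 15.7167, 'joint_positions': [-1.1761, 0.102, 1.028, 1.9052, -0.0952, 1.1845, -0.8564], 'tool_pos': [0.5074, 0.0585, 0.2877], 'ee_rot': [-3.1413, -0.001, 0.8289], 'contact_force': [-0.7708, -0.6661, 0.094], 'wrist_torque': [-0.0661, 0.088, -0.0053], 'finger_force': 0.0, 'grip_width': 0.0704}
```

View pics/z5.png

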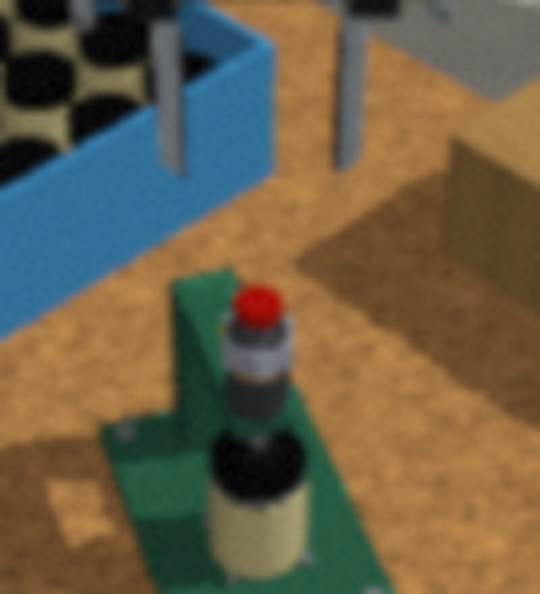

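The gripper is clear. The knob is still down at (258,305), the nut sits on the washer at (258,350), and the jar is upright in its nest. I'm handing the job in.

```bash
python3 -c "
from bench import bot
print(bot.finish_job())"
```

```text
the job is handed in; nothing more can be done
None
```

The job is handed in (no verdict came back): the foot is on the jar's lid (last push about 10 N), the jam nut is snugged on the washer to about 0.45 N m, and the gripper is clear with the jar upright in its place.

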